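Lay up a slatted crate end on the nailing jig

ROBOT

A 6-joint arm with a two-finger parallel gripper is mounted at the origin on the work surface. World frame = base frame: x ahead of the robot, y to its left, z up, the work surface at z = 0. Lengths are in mm, angles in rad, forces in N, time in s.
With the tool pointing down it reaches from about 325 to 775 mm from the base axis. Payload 9.3 kg.
Tool frame: the origin (TCP) lies midway between the tips of the shut fingers; the grasp point (between the pads) lies 19 mm behind it; z points along the fingers, y is the line along which they close (so a half turn about z gives the same grasp; the last joint's range is limited). The gripper opens to 85 mm and grips with 20 to 120 N. Pads are 22 mm wide; open, the fingers measure 114 mm over their backs; the gripper's body (76 mm by 85 mm) begins 54 mm behind the grasp point. The pads swing forward as they close: fully open they stand 13 mm farther back than shut.
Start: joints at [1.089, 0.259, 0.021, 1.334, 0, 1.418], TCP at [177.6, 520.533, 231.279] pointing down, gripper open.
Joint ranges: [-3.04, 3.04], [-0.91, 1.82], [-1.04, 1.36], [-1.92, 1.95], [-1.52, 1.45], [-3.14, 3.14]. Speed limits (rad/s): [2.22, 2.22, 2.79, 3.14, 3.14, 3.14].

INTERFACE

Orientations are given as a 3x3 rotation matrix whose columns are the frame's x, y, z axes.
In Python, from rig import manip gives the robot as it stands.
- The arm moves only by the shell command python3 -m handwheel 'ROWS' [OPENING] [FORCE]. ROWS is a JSON object of lists of equal length, an entry for each row: "xyz": the shift along the tool's x, y, z in units of 0.12 m (1.0 is 0.12 m), a list of three; "yaw": the turn about the tool's z in units of 90 degrees (1.0 is 90 degrees). A call has 1 to 5 rows; each row is the pose to reach, as a shift and turn from the pose commanded when the call began, along the tool's axes at that moment; what a row does not reach only later rows make up. A row lasts 1/10 s, in which the tool goes at most 50 mm and 8.59 degrees, less where a joint would pass 70% of its speed; a pose out of reach is approached as far as the arm can. A call with a number of a shift or a turn outside -1 to 1 is refused whole. A call with a gripper value outside its range is refused whole. OPENING is the closure in counts, from 0 (fully open) to 255 (shut), set as the call begins (- or left out, the last holds). The fingers move at their own pace and stop on an object; FORCE is the grip in N (left out, the last holds). Time passes only in rows, so rows that repeat a pose let the fingers close. It gives the time, the measured TCP pose, the force, the opening and the grip force at its end, in the units of the state.
- manip.get_obs(): the state, without advancing time (a new reading comes with each control period).
- manip.camera(name): name is "scene" or "top" or "wrist"; returns the picture (400x640x3 uint8, red, green, blue); there is no depth.
- manip.calibration(name): a dict with "mtx" (3x3 intrinsics, pixels), "rvec" (rotation vector, rad) and "tvec" (3), from world to camera coordinates, as OpenCV has them. Camera axes: x right, y down, z forward; pixel columns grow to the right and rows downward; lengths in mm; the calibration is good to about 2 mm. A picture is of the moment at which its call begins: read the wrist's pose just before it. calibration takes no time and is no camera call; for the wrist camera it gives the pose at the moment of the call.
- manip.finish_job(): hands the job in; it is judged then, once.
The state is a dict: "time": time; "joint_pos": joint angles; "joint_vel": joint speeds; "tau": joint torques, N m; "eef_pos": TCP position; "tool_rot": TCP orientation; "ft_force": force on the tool from outside, world axes, zero at the start; "moment": the same for the moment, N m; "grip_width": opening from 0.0 (shut) to 1.0 (fully open); "grasp_force": force on a finger pad.
Only numpy, scipy, OpenCV 4.12 (cv2) and the standard library are available. Lean on these libraries where they do the work, as an engineer would, in place of code of your own. Each camera call takes 0.05 s, during which the arm holds its last target. There are 200 camera calls.

TASK

Lay up one crate end on the nailing jig, ready to nail: set the two cleats down in the jig's two grooves, then lay the three boards across on top of them, each between its own pair of pencil lines and with its ends even with the outer sides of the cleats. The board with the rope holes goes at the edge with the dowels, right down over both of them, the wide board at the opposite edge, and the narrow board between the two with an even gap either side. Let go of everything, and leave the nail tin where it stands.

Things in the scene. Friction and masses are not known exactly. Their poses are not given: they have to be found in the camera images.
- jig: Nailing jig, fixed plywood board 216 (x) by 228 mm (y), deck 15 mm above bench. Origin: centre of underside; x points to the dowel edge, away from the robot within 0.3 rad; z up. Two closed grooves along x at y = +89 and -89, 200 long, 32 wide, floor 9 mm above bench. Two 12 mm dowels at x = +72, y = +55 and -55, tapering to 6 mm from 42 to 52 mm above bench. Pencil lines mark the board edges.
- cleat_1: Cleat: bar of darker wood, 188 long (x), 22 wide (y), 20 mm thick, loose, 30-65 g. Origin: centre of underside. The two cleats are identical: either groove, either way round. In its groove its top is 29 mm above the bench.
- cleat_2: The other cleat, the same as cleat_1 in every way.
- holed_board: Pale board, 200 long (x), 44 wide (y), 12 mm thick, loose, 35-80 g, with two 15 mm round holes through it on its centre line at x = +55 and -55 mm. Origin: centre of underside. Its place: along the jig's y, centred on jig x = +72, y = 0 (lines at x = +94 and +50), underside 29 mm above the bench. Either way round. Dowels then stick out 11 mm above it.
- narrow_board: Pale board without holes, 200 long (x), 34 wide (y), 12 mm thick, loose, 30-65 g. Origin: centre of underside. Its place: along the jig's y, centred on jig x = +3, y = 0 (lines at x = +20 and -14), underside 29 mm above the bench. 30 mm gap to the board on either side.
- wide_board: Pale board without holes, 200 long (x), 50 wide (y), 12 mm thick, loose, 45-95 g. Origin: centre of underside. Its place: along the jig's y, centred on jig x = -69, y = 0 (lines at x = -44 and -94), underside 29 mm above the bench.
- nail_tin: Bystander: a small round open metal tin of nails, 56 mm across, 42 mm tall, upright and loose among the pieces. Origin at the centre of its underside. Leave it alone.
Mind the look-alikes: they are no part of the job. Leave any purple look-alike of the holed_board alone. What is shaped like the cleat_1 but pink is not meant.

How it is judged:
By the outcome, as a careful person would: the job done as asked, in the order asked, and still so for the second after the job is handed in, with the robot touching nothing.
It also fails if it takes over 120 s, if anything falls off the work surface, if the arm or the gripper's body presses on something with over 40 N, if the wrist force passes 120 N, or if a joint passes its speed limit or range.

## Working session

There is one attempt and no reset: what is moved stays moved. The work goes in short steps, Python scripts to look and compute and a shell command to move; the robot and the scene stay as the last step left them, time stands still between calls to the robot, and variables do not carry over. Pictures are saved under pics/ and viewed, at most 14 in all, crops included, and the job is handed in when it is done.

```bash
ls; mkdir -p pics
python3 - <<'E'
from rig import manip
import cv2
o=manip.get_obs();print(o['time'],o['eef_pos'],o['tool_rot'],o['grip_width'])
for n in("top","scene"):
    cv2.imwrite(f"pics/{n}0.png",manip.camera(n)[:,:,::-1]);print(manip.calibration(n))
E
```

```text
pics
0.0 [177.46556858 520.26962393 230.65733023] [[-9.46422289e-01  3.22930997e-01 -6.49417339e-04]
 [ 3.22931571e-01  9.46421547e-01 -1.20628582e-03]
 [ 2.25075482e-04 -1.35137315e-03 -9.99999062e-01]] 1.0012862801759017
{'mtx': array([[498.53607459,   0.        , 322.72049011],
       [  0.        , 498.53607459, 199.87313486],
       [  0.        ,   0.        ,   1.        ]]), 'rvec': array([ 2.18834444, -2.16256033,  0.10672325]), 'tvec': array([  76.97853384,  441.01591522, 1392.72578883])}
{'mtx': array([[493.59063004,   0.        , 316.83568883],
       [  0.        , 493.59063004, 199.21356566],
       [  0.        ,   0.        ,   1.        ]]), 'rvec': array([ 2.14398144,  0.98409016, -0.428465  ]), 'tvec': array([-352.05569268, -166.63004301, 2032.53135505])}
```

View pics/top0.png

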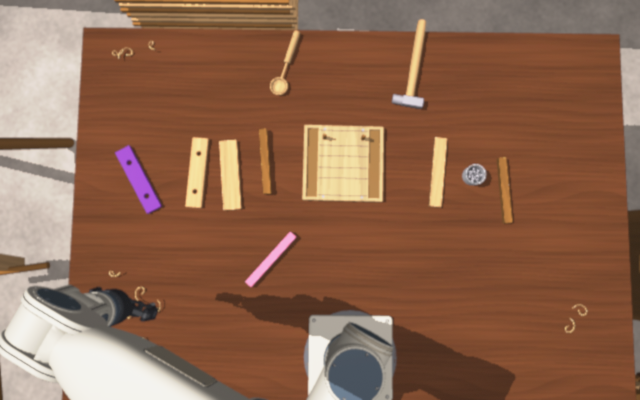

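View pics/scene0.png

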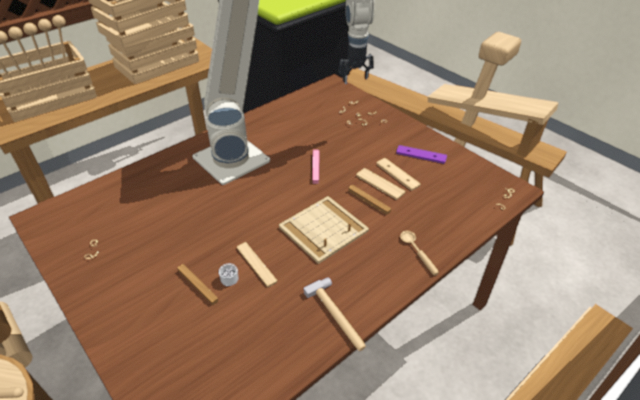

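The top view shows the holed board at (197,173), wide board (231,175), cleat (265,161), jig (343,163) with dowels at its top edge, narrow board (438,172), tin (475,175) and the other cleat (506,190). Look-alikes: purple holed board (138,180) and pink bar (271,260). Neither is meant, because the pale holed board and the two brown bars fit the descriptions.

```bash
cat > h.py <<'E'
import numpy as np, cv2
from rig import manip
def unproj(cal,uv,z):
    R=cv2.Rodrigues(np.array(cal['rvec'],float))[0];t=np.array(cal['tvec'],float).ravel()
    uv=np.atleast_2d(np.array(uv,float));d=np.c_[uv,np.ones(len(uv))]@np.linalg.inv(cal['mtx']).T@R
    c=-R.T@t; return (c+d*((np.broadcast_to(z,len(uv))-c[2])/d[:,2])[:,None])[:,:2]
def rect(cal,mask,z):
    "pose of the biggest blob, contour taken to height z: centre, size, angle of long axis (deg)"
    c=max(cv2.findContours(mask,cv2.RETR_EXTERNAL,cv2.CHAIN_APPROX_NONE)[0],key=cv2.contourArea)
    p=unproj(cal,c.reshape(-1,2),z).astype(np.float32);(x,y),(w,h),a=cv2.minAreaRect(p)
    if w<h:w,h,a=h,w,a-90
    return np.round([x,y,w,h,(a+90)%180-90],1)
def to(x,y,z,longdeg=None):
    "shift in tool units to world target; yaw so tool x lies along longdeg"
    o=manip.get_obs();R=np.array(o['tool_rot']);d=R.T@(np.array([x,y,z])-o['eef_pos'])/120
    yaw=None
    if longdeg is not None:
        cur=np.degrees(np.arctan2(R[1,0],R[0,0]));yaw=-((longdeg-cur+90)%180-90)/90  # tool z down
    print('t',round(o['time'],2),'at',np.round(o['eef_pos'],1),'xyz',np.round(d,3),'yaw',yaw and round(yaw,3))
E
python3 - <<'E'
from h import *
im=cv2.imread('pics/top0.png');cal=manip.calibration('top')
hsv=cv2.cvtColor(im,cv2.COLOR_BGR2HSV)
big=cv2.resize(im[110:240,170:530],None,fx=2.2,fy=2.2,interpolation=cv2.INTER_CUBIC);cv2.imwrite('pics/crop0.png',big)
for n,(u,v) in dict(holed=(197,173),wide=(231,175),narrow=(438,172),cl1=(265,161),cl2=(506,190),table=(290,215),jig=(343,185)).items(): print(n,hsv[v,u])
for n,(u,v),z in [('holed',(197,173),12),('wide',(231,175),12),('narrow',(438,172),12),('cl1',(265,161),20),('cl2',(506,190),20),('jig',(343,185),15)]:
    m=np.zeros((402,642),np.uint8);b=cv2.GaussianBlur(im,(3,3),0)
    ref=hsv[v,u].astype(int)
    lo=np.array([0,0,150]) if z!=20 else None
    if z!=20: mm=(hsv[...,2]>150).astype(np.uint8)*255
    else:
        cv2.floodFill(im.copy(),m,(u,v),0,(16,)*3,(16,)*3,4|(255<<8)|cv2.FLOODFILL_MASK_ONLY|cv2.FLOODFILL_FIXED_RANGE);mm=m[1:-1,1:-1].copy()
    w=np.zeros_like(mm);s=24 if z!=15 else 52
    s=16 if n in('holed','wide') else s
    w[v-52:v+52,u-s:u+s]=255
    print(n,rect(cal,mm&w,z))
print(np.round(unproj(cal,[[304,125],[384,126],[383,201],[303,201]],15)))
E
```

```text
holed [ 23  91 246]
wide [ 22  96 245]
narrow [ 22  96 244]
cl1 [ 15 165 186]
cl2 [ 15 164 182]
table [ 11 159 127]
jig [ 22  83 243]
holed [516.9 445.9 207.6  50.   -3.8]
wide [512.2 351.1 205.3  55.1   5.3]
narrow [ 528.  -246.8  205.3   39.1   -5.2]
cl1 [551.2 250.7 182.9  20.1   5. ]
cl2 [ 477.7 -435.8  184.    20.3    4. ]
jig [537.2  27.5 233.9 198.2 -90. ]
[[657. 139.]
 [657. -92.]
 [439. -89.]
 [437. 138.]]
```

View pics/crop0.png

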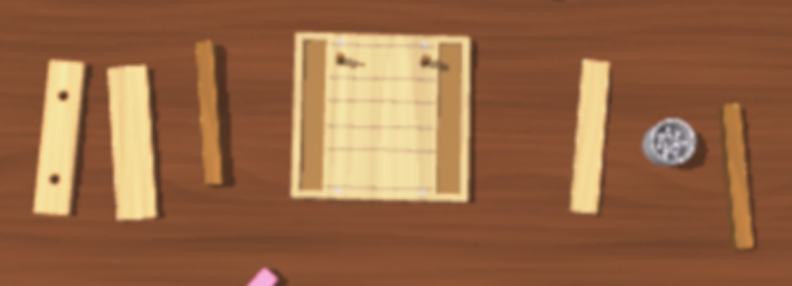

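The crop confirms it: two round holes in the leftmost pale board, two brown cleats, and the dowels at the jig's far edge. Moving above cleat 1 for a close look.

```bash
python3 -c "
from h import *
to(551,251,260,5)"
```

```text
t 0.1 at [177.5 520.3 230.7] xyz [-3.671 -1.119 -0.243] yaw -0.265
```

```bash
python3 -m handwheel '{"xyz":[[-0.92,-0.28,-0.24],[-0.92,-0.28,-0.24],[-0.92,-0.28,-0.24]],"yaw":[0,0,0]}' ; python3 -m handwheel '{"xyz":[[-0.92,-0.28,0],[-0.92,-0.28,0],[-0.92,-0.28,0]],"yaw":[0,0,0]}' ; python3 -m handwheel '{"xyz":[[-0.92,-0.28,0],[-0.92,-0.28,0],[-0.92,-0.28,0]],"yaw":[0,0,0]}' ;python3 -m handwheel '{"xyz":[[-0.91,-0.28,0],[-0.91,-0.28,0],[-0.91,-0.28,0],[-0.91,-0.28,0],[-0.91,-0.28,0]],"yaw":[-0.265,-0.265,-0.265,-0.265,-0.265]}'
python3 - <<'E'
from h import *
to(551,251,260,5)
cal=manip.calibration('wrist');cv2.imwrite('pics/w1.png',manip.camera('wrist')[:,:,::-1]);print(cal)
print(unproj(cal,[[0,0],[640,0],[640,400],[0,400]],20))
E
```

```text
time: 0.4
eef_pos: [273.5, 451.5, 260.8]
tool_rot: [[-0.946, 0.324, 0.001], [0.324, 0.946, -0.0], [-0.001, 0.0, -1.0]]
ft_force: [-1.1, 1.1, -1.0]
grip_width: 0.998
grasp_force: 0.0
time: 0.7
eef_pos: [367.7, 383.3, 259.6]
tool_rot: [[-0.945, 0.326, 0.0], [0.326, 0.945, -0.001], [-0.0, -0.001, -1.0]]
ft_force: [-0.1, 0.5, 0.4]
grip_width: 0.998
grasp_force: 0.0
time: 1.0
eef_pos: [461.2, 316.0, 259.3]
tool_rot: [[-0.946, 0.326, -0.0], [0.326, 0.946, -0.001], [0.0, -0.001, -1.0]]
ft_force: [-0.2, -0.1, 0.0]
grip_width: 1.0
grasp_force: 0.0
time: 1.5
eef_pos: [550.5, 251.5, 259.6]
tool_rot: [[-0.996, -0.085, -0.001], [-0.085, 0.996, 0.0], [0.001, 0.0, -1.0]]
ft_force: [-0.2, -0.1, 0.3]
grip_width: 1.002
grasp_force: 0.0
t 1.5 at [550.5 251.5 259.6] xyz [-0.004 -0.004 -0.003] yaw -0.002
{'mtx': array([[325.13452921,   0.        , 324.94134179],
       [  0.        , 325.13452921, 198.26575948],
       [  0.        ,   0.        ,   1.        ]]), 'rvec': array([-1.97504476, -2.1480178 , -0.32892743]), 'tvec': array([-204.24994688, -591.44814409,  236.31545276])}
[[ 408.20798455  -98.13899005]
 [ 352.70234345  561.85040388]
 [ 876.37800554  762.5835346 ]
 [ 958.29846361 -213.43296495]]
```

View pics/w1.png

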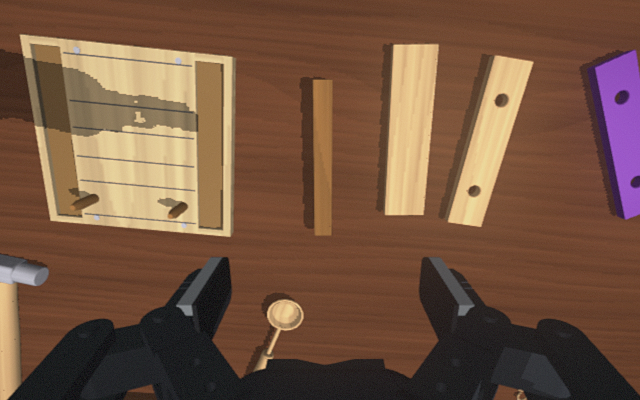

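The wrist view shows the jig at left, the cleat at (322,157), the wide board (410,130) and the holed board (490,140) with holes at (502,100) and (474,191). I'll enlarge both parts to get corner positions.

Run:
```python
import cv2
im=cv2.imread('pics/w1.png')
for n,(u,v,w,h) in dict(a=(10,25,240,225),b=(295,35,245,205)).items():
    c=cv2.resize(im[v:v+h,u:u+w],None,fx=2.6,fy=2.6,interpolation=cv2.INTER_CUBIC)
    cv2.imwrite(f'pics/w1{n}.png',c)
```

```text
(no output)
```

View pics/w1a.png

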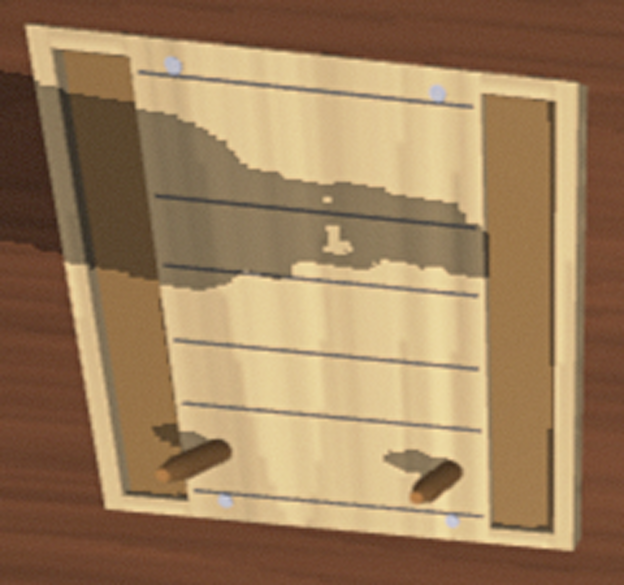

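View pics/w1b.png

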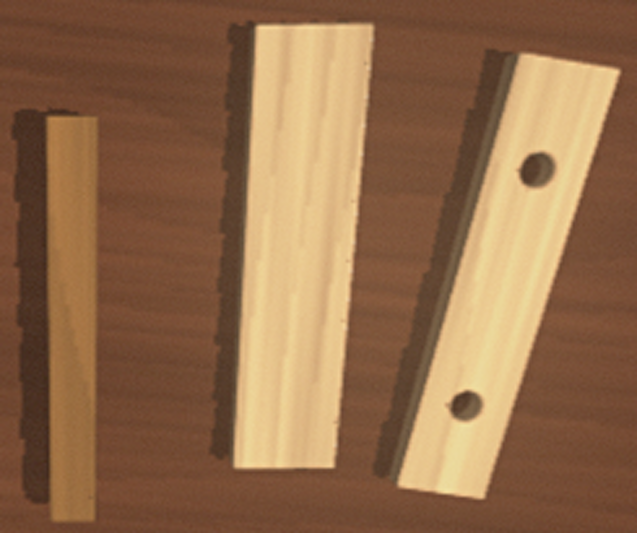

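```bash
cat > meas.py <<'E'
from h import *
def fit(cal,px,z,L,W,name):
    "px in order: ends A(2), B(2) -> rigid fit of LxW rectangle"
    p=unproj(cal,px,z);q=np.array([[-L,W],[-L,-W],[L,-W],[L,W]])/2.
    best=None
    for Q in(q,q*[1,-1]):
        a=p-p.mean(0);c=(a*Q).sum();s=(Q[:,0]*a[:,1]-Q[:,1]*a[:,0]).sum();th=np.arctan2(s,c)
        r=np.array([[np.cos(th),-np.sin(th)],[np.sin(th),np.cos(th)]]);e=np.abs(a-Q@r.T).max()
        if best is None or e<best[0]:best=(e,th)
    print(name,'centre',p.mean(0).round(1),'deg',np.degrees(best[1]).round(2),'err',best[0].round(1),'sides',[np.linalg.norm(p[i]-p[i-1]).round(1) for i in range(4)])
    return p.mean(0),best[1]
E
python3 - <<'E'
from meas import *
# same pose as when the picture was taken
cal=manip.calibration('wrist')
A=lambda l:np.array(l)/2.6+[10-.3,25-.3]
B=lambda l:np.array(l)/2.6+[295-.3,35-.3]
c,th=fit(cal,A([[28,25],[580,84],[574,550],[106,507]]),15,216,228,'jig')
r=np.array([[np.cos(th),-np.sin(th)],[np.sin(th),np.cos(th)]])
for z,l in((52,[[164,474],[418,496]]),(15,[[222,452],[455,470]])):print('dowel in jig',((unproj(cal,A(l),z)-c)@r).round(1))
print('lines',((unproj(cal,A([[139,72],[473,106],[156,196],[476,229],[166,265],[478,296],[174,339],[478,369],[183,403],[480,431],[195,490],[483,517]]),15)-c)@r).round(1).tolist())
print('grooves',((unproj(cal,A([[52,49],[130,56],[188,500],[125,492]]),15)-c)@r).round(1).tolist(),((unproj(cal,A([[481,93],[555,100],[553,532],[490,526]]),15)-c)@r).round(1).tolist())
fit(cal,B([[46,116],[97,116],[95,521],[51,521]]),20,188,22,'cleat')
fit(cal,B([[256,26],[374,24],[335,467],[233,467]]),12,200,50,'wide')
fit(cal,B([[519,55],[620,70],[485,498],[398,487]]),12,200,44,'holed')
p=unproj(cal,B([[538,170],[466,406]]),12);print(p,p.mean(0),np.linalg.norm(p[1]-p[0]),np.degrees(np.arctan2(*(p[1]-p[0])[::-1])))
E
```

```text
jig centre [548.1  25. ] deg -0.86 err 0.4 sides [np.float64(215.2), np.float64(228.3), np.float64(215.5), np.float64(228.9)]
dowel in jig [[ 71.6 -55. ]
 [ 70.9  55.4]]
dowel in jig [[ 73.2 -54.6]
 [ 71.2  56.6]]
lines [[-93.9, -70.8], [-94.5, 68.9], [-43.7, -70.4], [-43.6, 69.1], [-13.9, -69.9], [-14.0, 69.4], [19.8, -70.6], [20.0, 68.7], [50.3, -70.3], [50.2, 69.0], [94.2, -69.9], [94.5, 69.6]]
grooves [[-99.3, -105.8], [-99.8, -73.7], [99.9, -73.9], [98.7, -104.0]] [[-100.0, 72.4], [-100.4, 103.7], [99.1, 103.9], [98.9, 72.9]]
cleat centre [550.3 248.8] deg 4.94 err 0.4 sides [np.float64(187.3), np.float64(21.7), np.float64(187.4), np.float64(21.7)]
wide centre [510.7 349. ] deg 5.26 err 1.0 sides [np.float64(198.1), np.float64(49.7), np.float64(198.9), np.float64(50.2)]
holed centre [516.7 444.5] deg -3.54 err 0.5 sides [np.float64(199.5), np.float64(44.6), np.float64(199.5), np.float64(44.4)]
[[461.46121133 448.13741573]
 [571.19622133 440.46749394]] [516.32871633 444.30245484] 110.0027277811239 -3.998182673390562
```

```bash
python3 -m handwheel '{"xyz":[[0.003,-0.022,0.4],[0.003,-0.022,0.8],[0.003,-0.022,1.0]],"yaw":[0,0,0]}' 75 40 >/dev/null; python3 -m handwheel '{"xyz":[[0,0,0.4],[0,0,0.8],[0,0,0.95],[0,0,0.95]],"yaw":[0,0,0,0]}'; python3 -c "
from h import *
to(550.3,248.8,8,4.94)"
```

```text
time: 2.25
eef_pos: [548.0, 249.1, 23.6]
tool_rot: [[-0.996, -0.088, -0.005], [-0.088, 0.996, -0.001], [0.005, -0.001, -1.0]]
ft_force: [0.1, 0.1, 0.2]
grip_width: 0.709
grasp_force: 0.0
t 2.25 at [548.  249.1  23.6] xyz [-0.02  -0.004  0.13 ] yaw 0.001
```

```bash
python3 -m handwheel '{"xyz":[[0,0,0.13],[0,0,0.13]],"yaw":[0,0]}' >/dev/null;  python3 -c "
from h import *
to(550.3,248.8,8,4.94)"; python3 -m handwheel '{"xyz":[[0,0,0],[0,0,0],[0,0,0],[0,0,0],[0,0,0]],"yaw":[0,0,0,0,0]}' 255 40 ; python3 -c "
from h import *
to(550.3,248.8,8,4.94)"
```

```text
t 2.45 at [550.2 249.3  10.9] xyz [-0.    -0.004  0.024] yaw 0.001
time: 2.95
eef_pos: [551.4, 248.8, 12.0]
tool_rot: [[-0.996, -0.087, 0.002], [-0.087, 0.996, 0.001], [-0.002, 0.001, -1.0]]
ft_force: [-1.3, 0.2, 6.0]
grip_width: 0.24
grasp_force: 39.3
t 2.95 at [551.4 248.8  12. ] xyz [0.009 0.    0.033] yaw 0.001
```

```bash
python3 -m handwheel '{"xyz":[[0,0,-0.3],[0,0,-0.6],[0,0,-0.6],[0,0,-0.6]],"yaw":[0,0,0,0]}'; python3 -c "
from h import *
to(550.3,248.8,8,4.94)
cal=manip.calibration('wrist');cv2.imwrite('pics/w2.png',manip.camera('wrist')[:,:,::-1])
o=manip.get_obs();R=np.array(o['tool_rot'])
Rc=cv2.Rodrigues(cal['rvec'])[0]
for p in([0,0,0],[0,0,-19],[100,0,0],[94,0,-10],[94,11,0],[94,11,5]):print(p,(cal['mtx']@(Rc@(R@p+o['eef_pos'])+cal['tvec'])/(Rc@(R@p+o['eef_pos'])+cal['tvec'])[2]).round())"
```

```text
time: 3.35
eef_pos: [551.4, 248.6, 83.7]
tool_rot: [[-0.996, -0.087, 0.002], [-0.087, 0.996, 0.001], [-0.002, 0.0, -1.0]]
ft_force: [-0.2, 0.2, -1.2]
grip_width: 0.241
grasp_force: 39.7
t 3.35 at [551.4 248.6  83.7] xyz [0.01  0.002 0.631] yaw 0.001
[0, 0, 0] [325. 257.   1.]
[0, 0, -19] [325. 277.   1.]
[100, 0, 0] [325.  31.   1.]
[94, 0, -10] [325.  44.   1.]
[94, 11, 0] [352.  48.   1.]
[94, 11, 5] [351.  49.   1.]
```

View pics/w2.png

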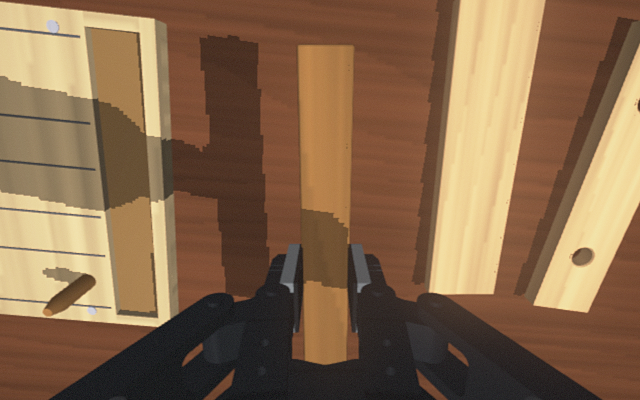

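Cleat is held squarely; its end is at (326,45), where predicted. On to the +y groove.

```bash
python3 -c "
from h import *
to(549.3,113.7,70,-0.86)"
```

```text
t 3.4 at [550.7 248.4  82.5] xyz [ 0.11  -1.117  0.104] yaw 0.065
```

```bash
python3 -m handwheel '{"xyz":[[0.09,-0.4,0],[0.09,-0.8,0],[0.09,-0.9,0],[0.09,-0.9,0]],"yaw":[0,0.06,0.065,0.065]}'>/dev/null; python3 -c "
from h import *
to(549.3,113.7,40,-0.86)"
```

```text
t 3.8 at [549.2 138.   81.5] xyz [-0.005 -0.203  0.345] yaw -0.002
```

```bash
python3 -m handwheel '{"xyz":[[-0.005,-0.203,0],[-0.005,-0.203,0.345],[-0.005,-0.203,0.345],[-0.005,-0.203,0.345]],"yaw":[0,0,0,0]}'; python3 -c "
from h import *
to(549.3,113.7,22,-0.86)"
```

```text
time: 4.2
eef_pos: [548.9, 116.4, 40.6]
tool_rot: [[-1.0, 0.013, -0.003], [0.013, 1.0, 0.0], [0.003, 0.0, -1.0]]
ft_force: [0.5, 1.1, -0.0]
grip_width: 0.24
grasp_force: 39.7
t 4.2 at [548.9 116.4  40.6] xyz [-0.004 -0.023  0.155] yaw 0.001
```

```bash
python3 -m handwheel '{"xyz":[[0,0,0],[0,0,0],[0,0,0]],"yaw":[0,0,0]}' >/dev/null; python3 -c "
from h import *
to(549.3,113.7,22,-0.86)
cal=manip.calibration('wrist');cv2.imwrite('pics/w3.png',manip.camera('wrist')[:,:,::-1])
to(549.3,113.7,22,-0.86)"
```

```text
t 4.5 at [550.3 116.   42. ] xyz [ 0.008 -0.019  0.167] yaw 0.001
t 4.55 at [550.2 115.9  41.9] xyz [ 0.007 -0.018  0.166] yaw 0.001
```

View pics/w3.png

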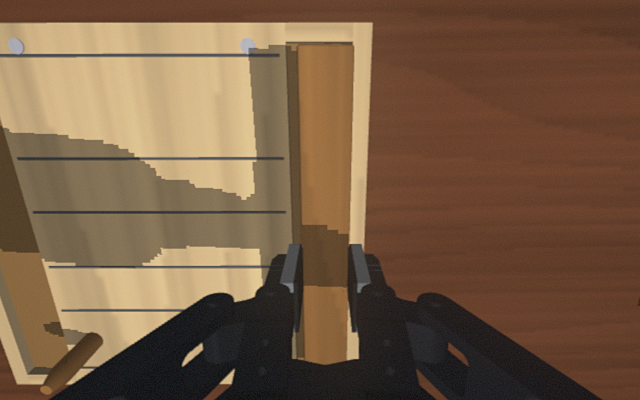

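Cleat sits over the groove, about 2 mm right of centre; correcting while lowering.

```bash
python3 -m handwheel '{"xyz":[[0.006,-0.019,0.02],[0.006,-0.019,0.09],[0.006,-0.019,0.16],[0.006,-0.019,0.16]],"yaw":[0,0,0,0]}' ; python3 -c "
from h import *
to(549.3,113.7,22,-0.86)"
```

```text
time: 4.95
eef_pos: [548.7, 113.2, 20.8]
tool_rot: [[-1.0, 0.015, -0.001], [0.015, 1.0, -0.0], [0.001, -0.0, -1.0]]
ft_force: [-0.9, -0.0, 0.0]
grip_width: 0.241
grasp_force: 40.8
t 4.95 at [548.7 113.2  20.8] xyz [-0.005  0.004 -0.01 ] yaw 0.0
```

```bash
python3 -m handwheel '{"xyz":[[0,0,0],[0,0,0],[0,0,0],[0,0,0]],"yaw":[0,0,0,0]}' 90 40;  python3 -m handwheel '{"xyz":[[0,0,-0.4],[0,0,-0.8],[0,0,-1],[0,0,-1]],"yaw":[0,0,0,0]}' >/dev/null; python3 -c "
from h import *
to(478,-437,160,4)"
```

```text
time: 5.35
eef_pos: [549.1, 113.3, 21.9]
tool_rot: [[-1.0, 0.015, 0.0], [0.015, 1.0, -0.0], [-0.0, -0.0, -1.0]]
ft_force: [-1.2, -0.3, -1.1]
grip_width: 0.645
grasp_force: 0.0
t 5.75 at [550.9 113.5 145.9] xyz [ 0.54  -4.595 -0.123] yaw -0.054
```

```bash
python3 -m handwheel '{"xyz":[[0.1,-0.4,-0.3],[0.1,-0.8,-0.6],[0.1,-0.92,-0.9]],"yaw":[0,0,0]}' >/dev/null;for i in 1 2 3; do python3 -m handwheel '{"xyz":[[0.11,-0.4,0],[0.11,-0.8,0],[0.11,-0.92,0]],"yaw":[0,0,0]}' >/dev/null; done; python3 -m handwheel '{"xyz":[[0.11,-0.4,0],[0.11,-0.8,0],[0.11,-0.92,0],[0.11,-0.92,0],[0.11,-0.92,0]],"yaw":[0,-0.05,-0.054,-0.054,-0.054]}' | head -2;  python3 -c "
from h import *
to(478,-437,250,4)
cal=manip.calibration('wrist');cv2.imwrite('pics/w4.png',manip.camera('wrist')[:,:,::-1])
np.savez('w4.npz',**cal)"
```

```text
time: 7.45
eef_pos: [476.7, -432.3, 242.6]
t 7.45 at [ 476.7 -432.3  242.6] xyz [-0.008 -0.04  -0.061] yaw 0.0
```

View pics/w4.png

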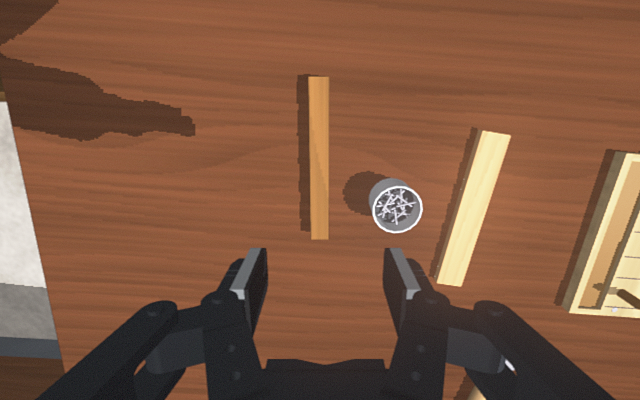

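Cleat 2 is at (319,157), the tin at (397,208) and the narrow board at (474,208). Refining with image code.

Run:
```python
from meas import *
cal=dict(np.load('w4.npz'));im=cv2.imread('pics/w4.png')
c,th=fit(cal,[[308,76],[329,76],[328,239],[311,239]],20,188,22,'cl2')
fit(cal,[[484,131],[511,135],[461,286],[437,281]],12,200,34,'narrow')
for n,(u,v),z,(L,W) in(('cl2',(320,150),20,(188,22)),('narrow',(474,208),12,(200,34))):
    m=np.zeros((402,642),np.uint8);cv2.floodFill(cv2.GaussianBlur(im,(5,5),0),m,(u,v),0,(25,)*3,(25,)*3,4|(255<<8)|cv2.FLOODFILL_MASK_ONLY|cv2.FLOODFILL_FIXED_RANGE)
    print(n,rect(cal,m[1:-1,1:-1].copy(),z))
t=unproj(cal,[[397,208],[372,208],[422,208]],42);print('tin',t, [ (p-c)@[-np.sin(th),np.cos(th)] for p in t])
to(*c,200,np.degrees(th))
```

```text
cl2 centre [ 474.6 -439.1] deg 3.99 err 0.6 sides [np.float64(187.4), np.float64(22.1), np.float64(187.4), np.float64(20.8)]
narrow centre [ 525.4 -249.1] deg -5.6 err 2.2 sides [np.float64(196.1), np.float64(31.7), np.float64(198.9), np.float64(33.2)]
cl2 [ 474.4 -439.6  185.1   19.1    4.1]
narrow [ 525.6 -250.3  196.8   31.1   -5.2]
tin [[ 514.30028362 -348.87982597]
 [ 516.21508561 -376.76951601]
 [ 512.38499189 -320.98300282]] [np.float64(87.22411665519144), np.float64(59.26879045781783), np.float64(115.18659275635996)]
t 7.5 at [ 476.8 -431.9  243.1] xyz [ 0.023 -0.059  0.359] yaw 0.001
```

```bash
python3 -m handwheel '{"xyz":[[0.02,-0.03,0.4],[0.02,-0.03,0.8],[0.02,-0.03,1.0],[0.02,-0.03,1.0]],"yaw":[0,0,0,0]}' 85 40 >/dev/null; python3 -c "
from h import *
to(474.6,-439.3,11,4)"
```

```text
t 7.9 at [ 473.5 -434.   120.2] xyz [-0.009 -0.049  0.91 ] yaw 0.001
```

```bash
python3 -m handwheel '{"xyz":[[-0.009,-0.042,0.3],[-0.009,-0.042,0.6],[-0.009,-0.042,0.8],[-0.009,-0.042,0.8]],"yaw":[0,0,0,0]}' 85 40 >/dev/null; python3 -c "
from h import *
to(474.6,-439.3,11,4)"
```

```text
t 8.3 at [ 475.5 -440.5   26.3] xyz [0.006 0.01  0.127] yaw 0.001
```

```bash
python3 -m handwheel '{"xyz":[[0.006,0.006,0.12],[0.006,0.006,0.12],[0.006,0.006,0.12]],"yaw":[0,0,0]}' >/dev/null;  python3 -m handwheel '{"xyz":[[0,0,0],[0,0,0],[0,0,0],[0,0,0],[0,0,0]],"yaw":[0,0,0,0,0]}' 255 40; python3 -c "
from h import *
to(474.6,-439.3,11,4)";  python3 -m handwheel '{"xyz":[[0,0,-0.4],[0,0,-0.8],[0,0,-0.8],[0,0,-0.8]],"yaw":[0,0,0,0]}'|tail -3; python3 -c "
from h import *
to(546.7,-64.3,100,-.86)"
```

```text
time: 9.1
eef_pos: [475.2, -441.9, 14.2]
tool_rot: [[-0.998, -0.07, 0.001], [-0.07, 0.998, -0.001], [-0.001, -0.001, -1.0]]
ft_force: [-1.1, 1.6, 6.5]
grip_width: 0.243
grasp_force: 39.2
t 9.1 at [ 475.2 -441.9   14.2] xyz [0.004 0.022 0.026] yaw 0.0
ft_force: [-0.7, -0.6, -1.6]
grip_width: 0.238
grasp_force: 39.7
t 9.5 at [ 475.2 -442.1  110.5] xyz [-0.814  3.099  0.081] yaw 0.054
```

```bash
for i in 1 2 3; do python3 -m handwheel '{"xyz":[[-0.2,0.4,0],[-0.2,0.77,0],[-0.2,0.77,0]],"yaw":[0,0,0]}' >/dev/null; done; python3 -m handwheel '{"xyz":[[-0.2,0.4,0.1],[-0.2,0.77,0.3],[-0.2,0.77,0.5],[-0.2,0.77,0.5],[-0.2,0.77,0.5]],"yaw":[0.05,0.054,0.054,0.054,0.054]}' | tail -2;  python3 -m handwheel '{"xyz":[[0,0,0],[0,0,0]],"yaw":[0,0]}' >/dev/null;python3 -c "
from h import *
to(546.7,-64.3,24,-.86)
cal=manip.calibration('wrist');cv2.imwrite('pics/w5.png',manip.camera('wrist')[:,:,::-1])
to(546.7,-64.3,24,-.86)"
```

```text
grip_width: 0.24
grasp_force: 39.7
t 11.1 at [545.4 -67.4  50. ] xyz [-0.01   0.026  0.217] yaw -0.001
t 11.15 at [545.3 -67.3  49.9] xyz [-0.011  0.025  0.216] yaw -0.001
```

View pics/w5.png

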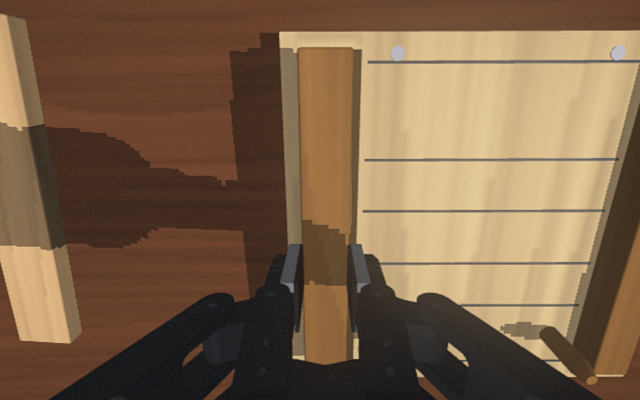

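Cleat is over the groove, about 3 mm to the left as the numbers say, and the first cleat is in its groove at right. Lowering.

```bash
python3 -m handwheel '{"xyz":[[-0.01,0.026,0.02],[-0.01,0.026,0.1],[-0.01,0.026,0.2],[-0.01,0.026,0.2]],"yaw":[0,0,0,0]}' ; python3 -m handwheel '{"xyz":[[0,0,0],[0,0,0.02],[0,0,0.02]],"yaw":[0,0,0]}' ; python3 -c "
from h import *
to(546.7,-64.3,23,-.86)"
```

```text
time: 11.55
eef_pos: [545.1, -62.8, 23.1]
tool_rot: [[-1.0, 0.015, -0.002], [0.015, 1.0, 0.001], [0.002, 0.001, -1.0]]
ft_force: [0.4, 0.1, -1.5]
grip_width: 0.239
grasp_force: 41.6
time: 11.85
eef_pos: [546.0, -63.1, 22.6]
tool_rot: [[-1.0, 0.015, 0.0], [0.015, 1.0, -0.0], [-0.0, -0.0, -1.0]]
ft_force: [-0.4, -0.3, -0.1]
grip_width: 0.237
grasp_force: 41.7
t 11.85 at [546.  -63.1  22.6] xyz [-0.006 -0.01  -0.003] yaw 0.0
```

```bash
python3 -m handwheel '{"xyz":[[-0.005,-0.009,0],[-0.005,-0.009,0.015],[-0.005,-0.009,0.015]],"yaw":[0,0,0]}' ; python3 -m handwheel '{"xyz":[[0,0,0],[0,0,0],[0,0,0],[0,0,0]],"yaw":[0,0,0,0]}' 90 40|tail -2;  python3 -m handwheel '{"xyz":[[0,0,-0.4],[0,0,-0.8],[0,0,-1],[0,0,-1]],"yaw":[0,0,0,0]}' >/dev/null; python3 -m handwheel '{"xyz":[[0.1,0.4,-0.4],[0.1,0.7,-0.8],[0.1,0.7,-0.95],[0.1,0.7,-0.95],[0.1,0.7,-0.95]],"yaw":[0,0,0,0,0]}' >/dev/null;python3 -c "
from h import *
to(516.5,444.4,250,-4)
cal=manip.calibration('wrist');cv2.imwrite('pics/w6.png',manip.camera('wrist')[:,:,::-1]);np.savez('w6.npz',**cal)
im=cv2.imread('pics/w6.png')
for n,(u,v) in dict().items():pass
"
```

```text
time: 12.15
eef_pos: [546.7, -64.3, 22.3]
tool_rot: [[-1.0, 0.015, 0.001], [0.015, 1.0, -0.001], [-0.001, -0.001, -1.0]]
ft_force: [-6.0, 0.6, 17.9]
grip_width: 0.24
grasp_force: 43.6
grip_width: 0.649
grasp_force: 0.0
t 13.45 at [535.9  20.4 254.3] xyz [0.209 3.53  0.036] yaw 0.036
```

View pics/w6.png

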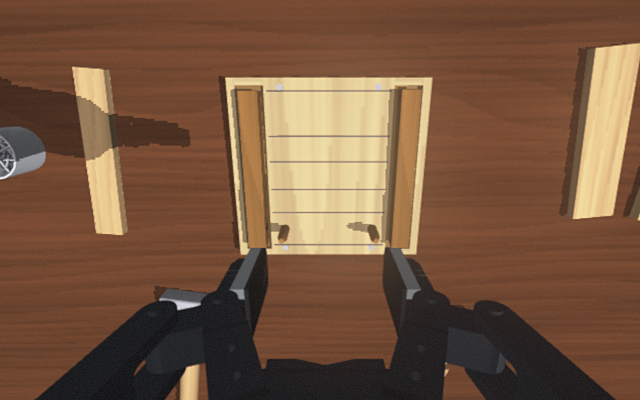

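Both cleats lie in their grooves, and the jig's corners are at (224,77), (432,77), (417,254) and (239,254). Heading over the holed board.

```bash
for i in 1 2 3; do python3 -m handwheel '{"xyz":[[0.05,0.4,0],[0.05,0.8,0],[0.05,0.88,0]],"yaw":[0,0,0]}' >/dev/null; done; python3 -m handwheel '{"xyz":[[0.05,0.4,0],[0.05,0.8,0],[0.05,0.88,0],[0.05,0.88,0],[0.05,0.88,0]],"yaw":[0,0.036,0.036,0.036,0.036]}'|head -2;python3 -m handwheel '{"xyz":[[0,0,0],[0,0,0],[0,0,0]],"yaw":[0,0,0]}' >/dev/null
python3 - <<'E'
from meas import *
c6=dict(np.load('w6.npz'))
c,th=fit(c6,[[224,77],[432,77],[417,254],[239,254]],15,216,228,'jig');r=np.array([[np.cos(th),-np.sin(th)],[np.sin(th),np.cos(th)]])
for q in ([[238,87],[263,87],[268,249],[246,249]],[[398,87],[421,88],[409,248],[390,248]]):print((unproj(c6,q,29)-c).dot(r).mean(0))
cal=manip.calibration('wrist');im=manip.camera('wrist')[:,:,::-1].copy();cv2.imwrite('pics/w7.png',im)
Rc=cv2.Rodrigues(cal['rvec'])[0]
hsv=cv2.cvtColor(cv2.GaussianBlur(im,(3,3),0),cv2.COLOR_BGR2HSV)
m=((hsv[...,2]>165)&(hsv[...,0]>16)&(hsv[...,0]<30)).astype(np.uint8)*255
cn,hi=cv2.findContours(m,cv2.RETR_CCOMP,cv2.CHAIN_APPROX_NONE)
for i,k in enumerate(cn):
    if cv2.contourArea(k)>40:
        p=unproj(cal,k.reshape(-1,2),12);print(hi[0][i][3],cv2.contourArea(k),k.reshape(-1,2).mean(0).round(),[np.round(q,1) for q in cv2.minAreaRect(p.astype(np.float32))])
to(516.5,444.4,150,-3.8)
E
```

```text
time: 14.9
eef_pos: [518.4, 441.3, 253.7]
jig centre [548.2  23.7] deg -0.74 err 2.1 sides [np.float64(216.3), np.float64(229.3), np.float64(216.2), np.float64(231.8)]
[ -1.78616263 -85.93693058]
[-1.99308646 88.12357707]
-1 85.5 [176. 394.] [array([860.7, 186.5]), array([13.7, 23.6]), np.float64(77.7)]
-1 74.0 [613. 303.] [array([742.8, 823. ]), array([29.3, 27.4]), np.float64(52.7)]
-1 56.0 [628. 285.] [array([717.5, 838.9]), array([20.1, 34.1]), np.float64(20.9)]
-1 2684.0 [618. 236.] [array([655.3, 819. ]), array([183.9,  61.9]), np.float64(0.1)]
92 59.5 [608. 252.] [array([662.8, 803.5]), array([14.9, 12.8]), np.float64(45.1)]
92 64.0 [625. 217.] [array([616.5, 814.8]), array([16.5, 11.3]), np.float64(46.5)]
-1 216.0 [627. 154.] [array([534.3, 802.7]), array([29.2, 13.2]), np.float64(85.8)]
-1 6881.5 [ 50. 223.] [array([557.9,  63.7]), array([147.4, 200.5]), np.float64(89.0)]
201 383.5 [ 41. 264.] [array([625.8,  52.9]), array([25.6, 54.2]), np.float64(26.8)]
-1 545.5 [632. 115.] [array([490.6, 796.2]), array([50.2, 20.2]), np.float64(12.0)]
-1 5817.5 [326. 153.] [array([516.8, 443.4]), array([ 43.7, 199.4]), np.float64(86.0)]
238 121.0 [327. 204.] [array([571.4, 439.7]), array([16.3, 15.8]), np.float64(85.8)]
238 165.5 [326. 113.] [array([461.4, 447.6]), array([17.3, 15.6]), np.float64(85.8)]
-1 6720.5 [246. 154.] [array([510.8, 348.7]), array([199.2,  50.6]), np.float64(5.1)]
t 15.25 at [518.2 442.  255.2] xyz [0.016 0.019 0.877] yaw -0.004
```

```bash
python3 -m handwheel '{"xyz":[[0.015,0.014,0.4],[0.015,0.014,0.8],[0.015,0.014,1.0]],"yaw":[-0.001,-0.001,-0.001]}' 75 40 >/dev/null; python3 -m handwheel '{"xyz":[[0,0,0.4],[0,0,0.8],[0,0,0.8],[0,0,0.8]],"yaw":[0,0,0,0]}'|head -2; python3 -m handwheel '{"xyz":[[0,0,0],[0,0,0]],"yaw":[0,0]}' >/dev/null; python3 -c "
from h import *
to(516.6,443.5,1,-4.1)"
```

```text
time: 15.95
eef_pos: [516.3, 444.4, 39.5]
t 16.15 at [517.6 445.4  41.8] xyz [ 0.008 -0.017  0.34 ] yaw 0.001
```

```bash
python3 -m handwheel '{"xyz":[[0.008,-0.015,0.15],[0.008,-0.015,0.3],[0.008,-0.015,0.33],[0.008,-0.015,0.33]],"yaw":[0,0,0,0]}'  >/dev/null; python3 -m handwheel '{"xyz":[[0,0,0],[0,0,0]],"yaw":[0,0]}' |head -5; python3 -c "
from h import *
to(516.6,443.5,1,-4.1)"
```

```text
time: 16.75
eef_pos: [515.8, 443.2, 0.5]
tool_rot: [[-0.998, 0.07, 0.002], [0.07, 0.998, 0.001], [-0.001, 0.001, -1.0]]
ft_force: [-0.1, 0.1, -0.0]
grip_width: 0.707
t 16.75 at [5.158e+02 4.432e+02 5.000e-01] xyz [-0.007  0.003 -0.004] yaw 0.001
```

```bash
python3 -m handwheel '{"xyz":[[0,0,0],[0,0,0],[0,0,0],[0,0,0],[0,0,0]],"yaw":[0,0,0,0,0]}' 255 45;python3 -c "
from h import *
to(516.6,443.5,1,-4.1)"; python3 -m handwheel '{"xyz":[[0,0,-0.4],[0,0,-0.8],[0,0,-0.8],[0,0,-0.8]],"yaw":[0,0,0,0]}'|tail -3; python3 -c "
from h import *
to(620,23.6,110,89.14)"
```

```text
time: 17.25
eef_pos: [515.6, 443.1, 0.2]
tool_rot: [[-0.998, 0.07, 0.001], [0.07, 0.998, 0.001], [-0.001, 0.001, -1.0]]
ft_force: [-0.1, 0.3, 5.6]
grip_width: 0.503
grasp_force: 46.4
t 17.25 at [5.156e+02 4.431e+02 2.000e-01] xyz [-0.008  0.004 -0.007] yaw 0.001
ft_force: [-0.6, 0.2, -0.7]
grip_width: 0.502
grasp_force: 46.1
t 17.65 at [515.7 443.2  96.6] xyz [-1.111 -3.427 -0.115] yaw 0.965
```

```bash
python3 -m handwheel '{"xyz":[[0,-0.4,0],[0,-0.8,0],[-0.2,-0.9,0]],"yaw":[0,0,0]}'|head -1; python3 -c "
from h import *
print(manip.get_obs()['joint_pos'])"
```

```text
time: 17.95
[ 4.23801836e-01  4.51054973e-01 -4.68687146e-02  1.08113801e+00
 -4.81562112e-04  4.93717784e-01]
```

```bash
python3 -m handwheel '{"xyz":[[-0.2,-0.4,0],[-0.3,-0.8,0],[-0.4,-0.9,0]],"yaw":[0,0,0]}' >/dev/null; python3 -m handwheel '{"xyz":[[-0.2,-0.4,0],[-0.3,-0.6,0],[-0.4,-0.8,0],[-0.4,-0.9,0],[-0.4,-0.9,0]],"yaw":[0.09,0.18,0.27,0.36,0.45]}' >/dev/null; python3 -m handwheel '{"xyz":[[0,0,0],[0,0,0],[0,0,0],[0,0,0],[0,0,0]],"yaw":[0.09,0.18,0.27,0.36,0.45]}' >/dev/null; python3 -c "
from h import *
to(620,23.6,110,89.14)"
```

```text
t 19.25 at [611.4 111.2  93.2] xyz [-0.733  0.012 -0.14 ] yaw 0.061
```

```bash
python3 -m handwheel '{"xyz":[[-0.4,0.012,-0.1],[-0.73,0.012,-0.1],[-0.73,0.012,-0.1],[-0.73,0.012,-0.1],[-0.73,0.012,-0.1]],"yaw":[0.061,0.061,0.061,0.061,0.061]}' >/dev/null; python3 -m handwheel '{"xyz":[[0,0,0],[0,0,0]],"yaw":[0,0]}' >/dev/null;python3 -c "
from h import *
to(620,23.6,110,89.14)
cal=manip.calibration('wrist');im=manip.camera('wrist')[:,:,::-1].copy();cv2.imwrite('pics/w8.png',im);np.savez('w8.npz',**cal)
o=manip.get_obs();np.savez('w8o.npz',p=o['eef_pos'],R=o['tool_rot'])"
```

```text
t 19.95 at [621.2  25.1 106.9] xyz [-0.013 -0.01  -0.026] yaw 0.005
```

View pics/w8.png

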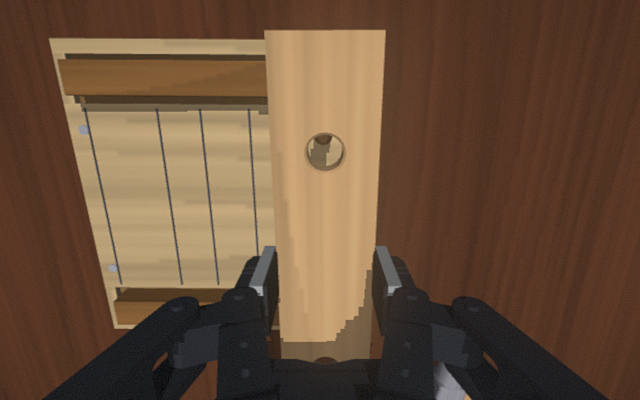

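The held board's end corners are at (265,30) and (386,30), its hole at (326,152) with the dowel visible just inside, and the jig corners at (51,39) and (115,328). Computing offsets.

Run:
```python
from h import *
cal=dict(np.load('w8.npz'));o=np.load('w8o.npz');p=o['p'];R=o['R']
zt=p[2]+11.8
im=cv2.imread('pics/w8.png');g=cv2.cvtColor(im,cv2.COLOR_BGR2GRAY)
b=unproj(cal,[[265,30],[386,30],[326,152],[266.5,60],[384.5,60],[275,200],[378,200]],zt)
print('board pts in tool',((b-p[:2])@R[:2,:2]).round(1).tolist())
print('jig corners',unproj(cal,[[51,39],[115,328]],15).round(1))
L=[[86,109],[121,285],[157,109],[181,285],[200,109],[215,287],[249,109],[257,258]];X=[-94,-94,-44,-44,-14,-14,20,20]
q=unproj(cal,L,15);th=-0.015
r=np.array([[np.cos(th),-np.sin(th)],[np.sin(th),np.cos(th)]])
print('line ends in jig about (548.1,24.6)',((q-[548.1,24.6])@r).round(1).tolist())
c=cv2.resize(im[20:340,40:400],None,fx=1.8,fy=1.8,interpolation=cv2.INTER_CUBIC);cv2.imwrite('pics/w8c.png',c)
```

```text
board pts in tool [[99.6, -21.0], [99.6, 22.8], [55.2, 1.1], [89.5, -21.1], [89.5, 22.8], [34.8, -20.5], [34.8, 23.1]]
jig corners [[443.  138.8]
 [439.1 -88.5]]
line ends in jig about (548.1,24.6) [[-93.3, 68.4], [-94.3, -72.0], [-43.8, 68.7], [-44.7, -71.6], [-13.8, 68.9], [-16.8, -73.3], [20.3, 69.2], [19.5, -46.3]]
```

```bash
python3 -c "
from h import *
to(619.2,22.3,62,89.0)"
```

```text
t 20.0 at [621.3  25.  107. ] xyz [-0.023 -0.017  0.375] yaw 0.007
```

```bash
python3 -m handwheel '{"xyz":[[-0.023,-0.017,0.1],[-0.023,-0.017,0.25],[-0.023,-0.017,0.36],[-0.023,-0.017,0.36]],"yaw":[0.007,0.007,0.007,0.007]}' >/dev/null; python3 -m handwheel '{"xyz":[[0,0,0],[0,0,0],[0,0,0]],"yaw":[0,0,0]}' |sed -n 4p;python3 -c "
from h import *
to(619.2,22.3,46,89.0)"
```

```text
ft_force: [-0.4, 1.4, -1.3]
t 20.7 at [619.8  21.3  64.7] xyz [ 0.008 -0.006  0.156] yaw -0.001
```

```bash
python3 -m handwheel '{"xyz":[[0.008,-0.005,0],[0.008,-0.005,0.07],[0.008,-0.005,0.13],[0.008,-0.005,0.13]],"yaw":[0,0,0,0]}' |sed -n '2p;4p'; python3 -c "
from h import *
to(619.2,22.3,30,89.0)"
```

```text
eef_pos: [617.9, 22.4, 46.8]
ft_force: [0.0, -0.1, -0.9]
t 21.1 at [617.9  22.4  46.8] xyz [-0.001  0.011  0.14 ] yaw -0.001
```

```bash
python3 -m handwheel '{"xyz":[[0,0.004,0.03],[0,0.004,0.06],[0,0.004,0.06]],"yaw":[0,0,0]}' |sed -n '2p;4p';python3 -m handwheel '{"xyz":[[0,0,0.03],[0,0,0.06],[0,0,0.06]],"yaw":[0,0,0]}' |sed -n '2p;4p'; python3 -c "
from h import *
to(619.2,22.3,30,89.0)
print(manip.get_obs()['moment'])"
```

```text
eef_pos: [619.0, 22.4, 40.6]
ft_force: [-0.8, 0.6, -0.8]
eef_pos: [619.0, 22.4, 33.4]
ft_force: [0.8, -0.2, -1.5]
t 21.7 at [619.   22.4  33.4] xyz [-0.001  0.002  0.028] yaw -0.001
[0.03893451 0.06148406 0.03567687]
```

Sliding down over the dowels with no contact force. Last few millimetres.

```bash
python3 -m handwheel '{"xyz":[[0,0,0.02],[0,0,0.03],[0,0,0.03]],"yaw":[0,0,0]}' |sed -n '2p;4p'; python3 -c "
from h import *
to(619.2,22.3,30,89.0)
print(manip.get_obs()['moment'])"
```

```text
eef_pos: [619.2, 22.4, 30.2]
ft_force: [-0.8, 0.1, -0.4]
t 22.0 at [619.2  22.4  30.2] xyz [-0.001  0.     0.002] yaw -0.001
[-0.0322944  -0.06110897  0.02267811]
```

```bash
python3 -m handwheel '{"xyz":[[0,0,0.01],[0,0,0.01],[0,0,0.01]],"yaw":[0,0,0]}' |sed -n '2p;4p'; python3 -m handwheel '{"xyz":[[0,0,0],[0,0,0],[0,0,0],[0,0,0]],"yaw":[0,0,0,0]}' 80 45 |sed -n '2p;4,6p'; python3 -m handwheel '{"xyz":[[0,0,-0.2],[0,0,-0.6],[0,0,-1]],"yaw":[0,0,0]}' |sed -n '2p;4p'; python3 -c "
from h import *
to(510.1,348.1,200,5.15)"
```

```text
eef_pos: [619.3, 22.3, 29.2]
ft_force: [-0.2, -0.2, -0.6]
eef_pos: [619.3, 22.3, 29.2]
ft_force: [-0.1, 0.7, 0.3]
grip_width: 0.686
grasp_force: 0.0
eef_pos: [618.6, 22.4, 149.9]
ft_force: [1.4, 0.2, 0.2]
t 23.0 at [618.6  22.4 149.9] xyz [ 2.696 -0.958 -0.415] yaw 0.93
```

```bash
python3 -m handwheel '{"xyz":[[0.4,-0.1,-0.2],[0.8,-0.2,-0.4],[1,-0.35,-0.7],[1,-0.35,-0.7],[1,-0.35,-0.7]],"yaw":[-0.09,-0.18,-0.27,-0.36,-0.45]}' >/dev/null; python3 -m handwheel '{"xyz":[[0,0,0],[0,0,0],[0,0,0],[0,0,0],[0,0,0]],"yaw":[-0.09,-0.18,-0.27,-0.36,-0.45]}' >/dev/null; python3 -c "
from h import *
to(510.1,348.1,250,5.15)"
```

```text
t 24.0 at [579.5 143.2 233.2] xyz [ 0.86   1.585 -0.14 ] yaw -0.166
```

```bash
python3 -m handwheel '{"xyz":[[0.2,0.4,-0.07],[0.43,0.79,-0.14],[0.43,0.79,-0.14]],"yaw":[0,0,0]}' >/dev/null; python3 -m handwheel '{"xyz":[[0.2,0.4,0],[0.43,0.79,0],[0.43,0.79,0],[0.43,0.79,0],[0.43,0.79,0]],"yaw":[-0.08,-0.166,-0.166,-0.166,-0.166]}' >/dev/null; python3 -m handwheel '{"xyz":[[0,0,0],[0,0,0],[0,0,0]],"yaw":[0,0,0]}' >/dev/null
cat > look.py <<'E'
from meas import *
import sys
n=sys.argv[1];cal=manip.calibration('wrist');im=manip.camera('wrist')[:,:,::-1].copy();cv2.imwrite(f'pics/{n}.png',im);np.savez(n+'.npz',**cal)
hsv=cv2.cvtColor(cv2.GaussianBlur(im,(3,3),0),cv2.COLOR_BGR2HSV)
m=((hsv[...,2]>165)&(hsv[...,0]>16)&(hsv[...,0]<30)).astype(np.uint8)*255
for k in cv2.findContours(m,cv2.RETR_EXTERNAL,cv2.CHAIN_APPROX_NONE)[0]:
    if cv2.contourArea(k)>1500:print(cv2.contourArea(k),k.reshape(-1,2).mean(0).round(),rect(cal,cv2.drawContours(np.zeros_like(m),[k],-1,255,-1),float(sys.argv[2])))
E
python3 look.py w9 12; python3 -c "
from h import *
to(510.1,348.1,1,5.15)"
```

```text
4241.0 [ 64. 237.] [635.1  21.7 166.7  48.3  88.9]
9372.5 [ 53. 145.] [527.   22.4 141.6 139.7  -1.3]
1761.0 [139. 164.] [549.3 118.9 219.7  49.3   2.6]
6773.0 [326. 155.] [510.9 348.6 198.8  49.9   5.2]
t 25.15 at [511.7 347.1 250. ] xyz [0.013 0.009 2.075] yaw -0.004
```

```bash
python3 -m handwheel '{"xyz":[[0.013,0.005,0.4],[0.013,0.005,0.8],[0.013,0.005,1.0]],"yaw":[-0.004,-0.004,-0.004]}' 55 45 >/dev/null; python3 -m handwheel '{"xyz":[[0,0,0.4],[0,0,0.75],[0,0,0.75],[0,0,0.75]],"yaw":[0,0,0,0]}'|head -1; python3 -m handwheel '{"xyz":[[0,0,0],[0,0,0]],"yaw":[0,0]}' >/dev/null; python3 -c "
from h import *
to(510.1,348.1,1,5.2)"
```

```text
time: 25.85
t 26.05 at [511.  349.   42.5] xyz [ 0.009 -0.007  0.346] yaw -0.0
```

```bash
python3 -m handwheel '{"xyz":[[0.008,-0.006,0.15],[0.008,-0.006,0.3],[0.008,-0.006,0.34],[0.008,-0.006,0.34]],"yaw":[0,0,0,0]}'  >/dev/null; python3 -m handwheel '{"xyz":[[0,0,0],[0,0,0]],"yaw":[0,0]}' |sed -n '2p;4,5p';python3 -m handwheel '{"xyz":[[0,0,0],[0,0,0],[0,0,0],[0,0,0],[0,0,0]],"yaw":[0,0,0,0,0]}' 255 45|sed -n '2,6p'; python3 -m handwheel '{"xyz":[[0,0,-0.4],[0,0,-0.8],[0,0,-0.8],[0,0,-0.8]],"yaw":[0,0,0,0]}'|tail -3; python3 -c "
from h import *
to(478.5,25,110,89)"
```

```text
eef_pos: [509.4, 347.9, 0.4]
ft_force: [-0.3, 0.8, -0.5]
grip_width: 0.783
eef_pos: [509.2, 347.8, 0.1]
tool_rot: [[-0.996, -0.091, 0.001], [-0.091, 0.996, 0.001], [-0.001, 0.001, -1.0]]
ft_force: [-0.4, -0.5, 6.4]
grip_width: 0.57
grasp_force: 46.5
ft_force: [0.1, 0.2, -1.5]
grip_width: 0.569
grasp_force: 47.5
t 27.55 at [509.4 347.9  96.5] xyz [ 0.499 -2.656 -0.116] yaw -0.931
```

```bash
python3 -m handwheel '{"xyz":[[0.1,-0.3,0],[0.1,-0.6,0],[0.1,-0.8,0],[0.1,-0.9,0],[0.1,-0.9,0]],"yaw":[0.09,0.18,0.27,0.36,0.45]}' >/dev/null; python3 -m handwheel '{"xyz":[[0,0,0],[0,0,0],[0,0,0],[0,0,0],[0,0,0]],"yaw":[0.09,0.18,0.27,0.36,0.45]}' >/dev/null; python3 -c "
from h import *
to(478.4,25.8,100,89)"
```

```text
t 28.55 at [505.7 238.6  93.5] xyz [-1.667 -0.646 -0.052] yaw 0.165
```

```bash
python3 -m handwheel '{"xyz":[[-0.4,-0.15,-0.03],[-0.8,-0.32,-0.05],[-0.83,-0.32,-0.05]],"yaw":[0,0,0]}' >/dev/null; python3 -m handwheel '{"xyz":[[-0.4,-0.15,0],[-0.8,-0.32,0],[-0.83,-0.32,0],[-0.83,-0.32,0],[-0.83,-0.32,0]],"yaw":[0.08,0.165,0.165,0.165,0.165]}' >/dev/null;  python3 -m handwheel '{"xyz":[[0,0,0],[0,0,0],[0,0,0]],"yaw":[0,0,0]}' >/dev/null; python3 look.py w10 41;  python3 -c "
from h import *
to(478.4,25.8,60,89);o=manip.get_obs();np.savez('w10o.npz',p=o['eef_pos'],R=o['tool_rot'])"
```

```text
5544.0 [459. 214.] [570.9  31.1 124.1  23.3  89. ]
6374.5 [421. 193.] [543.3  33.2 120.8  28.1  89.1]
2535.0 [503.  50.] [579.1 125.3 116.1  15.4  -0.9]
t 29.7 at [481.   27.7 101.1] xyz [-0.016 -0.022  0.343] yaw 0.005
```

View pics/w10.png

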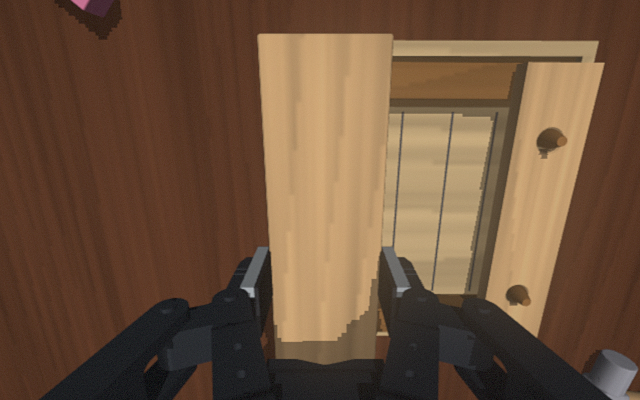

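The holed board lies over both dowels at (552,140) and (518,295). The held wide board's end corners are (259,34) and (392,34), and the visible pencil lines are (403,112)-(394,250) and (452,113)-(433,290).

Run:
```python
from h import *
cal=dict(np.load('w10.npz'));o=np.load('w10o.npz');p=o['p'];R=o['R']
b=unproj(cal,[[259,34],[392,34],[272,200],[385,200]],p[2]+11.9)
print('board in tool',((b-p[:2])@R[:2,:2]).round(1).tolist())
print('lines',unproj(cal,[[403,112],[394,250],[452,113],[433,290]],15).round(1).tolist())
print('holed end',unproj(cal,[[525,62],[603,64]],41).round(1).tolist(),'jig far corner',unproj(cal,[[598,41]],15))
```

```text
board in tool [[98.3, -23.3], [98.3, 25.1], [34.9, -21.7], [34.9, 26.0]]
lines [[535.4, 93.5], [534.9, -10.2], [568.9, 92.5], [568.3, -46.2]]
holed end [[598.1, 122.0], [643.4, 120.5]] jig far corner [[657.49826021 136.23060131]]
```

```bash
python3 -m handwheel '{"xyz":[[-0.016,-0.021,0.2],[-0.016,-0.021,0.45],[-0.016,-0.021,0.45]],"yaw":[0.004,0.004,0.004]}' >/dev/null;  python3 -m handwheel '{"xyz":[[0,0,0],[0,0,0],[0,0,0]],"yaw":[0,0,0]}' >/dev/null; python3 -c "
from h import *
to(478.5,25.7,30,89.15)"
```

```text
t 30.3 at [479.3  25.1  48.4] xyz [ 0.005 -0.007  0.153] yaw -0.002
```

```bash
python3 -m handwheel '{"xyz":[[0.005,-0.006,0.05],[0.005,-0.006,0.1],[0.005,-0.006,0.13],[0.005,-0.006,0.13]],"yaw":[0,0,0,0]}' |sed -n '2p;4p';  python3 -m handwheel '{"xyz":[[0,0,0],[0,0,0]],"yaw":[0,0]}' |sed -n '2p;4p'; python3 -c "
from h import *
to(478.5,25.7,29.5,89.15)"
```

```text
eef_pos: [477.3, 25.7, 30.9]
ft_force: [0.3, -0.3, -1.1]
eef_pos: [477.8, 25.7, 31.6]
ft_force: [0.6, 0.4, 0.4]
t 30.9 at [477.8  25.7  31.6] xyz [0.    0.006 0.018] yaw -0.002
```

```bash
python3 -m handwheel '{"xyz":[[0,0.006,0.01],[0,0.006,0.018],[0,0.006,0.018]],"yaw":[0,0,0]}' |sed -n '2p;4p';  python3 -m handwheel '{"xyz":[[0,0,0.004],[0,0,0.004]],"yaw":[0,0]}' |sed -n '2p;4p'
```

```text
eef_pos: [478.4, 25.7, 29.3]
ft_force: [0.1, -0.4, -0.4]
eef_pos: [478.4, 25.7, 29.1]
ft_force: [-1.2, 0.0, 2.5]
```

```bash
python3 -m handwheel '{"xyz":[[0,0,0],[0,0,0],[0,0,0],[0,0,0]],"yaw":[0,0,0,0]}' 60 45 |sed -n '2p;4,6p'; python3 -m handwheel '{"xyz":[[0,0,-0.2],[0,0,-0.6],[0,0,-1]],"yaw":[0,0,0]}' |sed -n '2p;4p'; python3 -m handwheel '{"xyz":[[-0.4,0,-0.2],[-0.8,0,-0.5],[-1,0,-0.8],[-1,0,-0.8],[-1,0,-0.8]],"yaw":[-0.09,-0.18,-0.27,-0.36,-0.45]}' >/dev/null; python3 -m handwheel '{"xyz":[[0,0,0],[0,0,0],[0,0,0],[0,0,0],[0,0,0]],"yaw":[-0.09,-0.18,-0.27,-0.36,-0.45]}' >/dev/null; python3 -c "
from h import *
to(525,-250,250,-5.3)"
```

```text
eef_pos: [478.5, 25.7, 28.9]
ft_force: [0.4, 0.3, -0.3]
grip_width: 0.766
grasp_force: 0.0
eef_pos: [477.7, 25.7, 149.9]
ft_force: [1.9, -0.7, 0.1]
t 33.1 at [476.3 -94.3 244.8] xyz [-0.619 -1.211 -0.043] yaw -0.049
```

```bash
python3 -m handwheel '{"xyz":[[-0.2,-0.4,-0.04],[-0.35,-0.7,-0.04],[-0.35,-0.7,-0.04]],"yaw":[0,0,0]}' 85 45 >/dev/null; python3 -m handwheel '{"xyz":[[-0.2,-0.3,0],[-0.27,-0.51,0],[-0.27,-0.51,0],[-0.27,-0.51,0],[-0.27,-0.51,0]],"yaw":[-0.049,-0.049,-0.049,-0.049,-0.049]}' >/dev/null; python3 -m handwheel '{"xyz":[[0,0,0],[0,0,0]],"yaw":[0,0]}' >/dev/null; python3 look.py w11 12; python3 -c "
from h import *
to(525,-250,1,-5.3)"
```

```text
5554.0 [547. 229.] [633.8  24.7 230.9  48.5  89.1]
4432.5 [325. 157.] [ 525.3 -249.8  198.    33.9   -5. ]
16186.5 [560. 134.] [526.4  24.1 175.  144.4  89. ]
1787.0 [552.  70.] [446.4   7.1 188.7  13.6  89.2]
t 34.15 at [ 524.3 -249.5  250.1] xyz [-0.005 -0.003  2.076] yaw -0.003
```

```bash
python3 -m handwheel '{"xyz":[[-0.003,-0.008,0.4],[-0.003,-0.008,0.8],[-0.003,-0.008,1.0]],"yaw":[-0.006,-0.006,-0.006]}' 95 45 >/dev/null; python3 -m handwheel '{"xyz":[[0,0,0.4],[0,0,0.75],[0,0,0.75],[0,0,0.75]],"yaw":[0,0,0,0]}'|head -1; python3 -m handwheel '{"xyz":[[0,0,0],[0,0,0]],"yaw":[0,0]}' >/dev/null; python3 -c "
from h import *
to(524.6,-250.4,1.5,-5.0)"
```

```text
time: 34.85
t 35.05 at [ 525.8 -251.9   42.1] xyz [0.012 0.012 0.338] yaw -0.001
```

```bash
python3 -m handwheel '{"xyz":[[0.008,0.011,0.15],[0.008,0.011,0.3],[0.008,0.011,0.33],[0.008,0.011,0.33]],"yaw":[0,0,0,0]}'  >/dev/null; python3 -m handwheel '{"xyz":[[0,0,0],[0,0,0]],"yaw":[0,0]}' |sed -n '2p;4,5p';python3 -m handwheel '{"xyz":[[0,0,0],[0,0,0],[0,0,0],[0,0,0],[0,0,0]],"yaw":[0,0,0,0,0]}' 255 45|sed -n '2,6p'; python3 -m handwheel '{"xyz":[[0,0,-0.4],[0,0,-0.8],[0,0,-0.8],[0,0,-0.8]],"yaw":[0,0,0,0]}'|tail -3; python3 -c "
from h import *
to(550.6,23.7,110,89.15)"
```

```text
eef_pos: [524.3, -250.2, 1.2]
ft_force: [0.9, -0.4, 0.1]
grip_width: 0.628
eef_pos: [524.1, -250.1, 1.0]
tool_rot: [[-0.996, 0.088, 0.001], [0.088, 0.996, -0.001], [-0.001, -0.001, -1.0]]
ft_force: [-1.6, 0.4, 5.5]
grip_width: 0.383
grasp_force: 45.1
ft_force: [-0.6, 0.8, -0.9]
grip_width: 0.387
grasp_force: 45.3
t 36.55 at [ 524.3 -250.2   97.4] xyz [-0.017  2.293 -0.108] yaw 0.953
```

```bash
python3 -m handwheel '{"xyz":[[0,0.3,0],[0,0.6,0],[0,0.8,0],[0,0.9,0],[0,0.9,0]],"yaw":[0.09,0.18,0.27,0.36,0.45]}' >/dev/null; python3 -m handwheel '{"xyz":[[0,0,0],[0,0,0],[0,0,0],[0,0,0],[0,0,0]],"yaw":[0.09,0.18,0.27,0.36,0.45]}' >/dev/null; python3 -c "
from h import *
to(550.6,24.2,110,89.15)"
```

```text
t 37.55 at [ 532.4 -141.9   94.4] xyz [ 1.372  0.237 -0.128] yaw 0.049
```

```bash
python3 -m handwheel '{"xyz":[[0.4,0.12,-0.05],[0.68,0.12,-0.05],[0.68,0.12,-0.05]],"yaw":[0,0,0]}' >/dev/null; python3 -m handwheel '{"xyz":[[0.4,0.12,0],[0.68,0.12,0],[0.68,0.12,0],[0.68,0.12,0],[0.68,0.12,0]],"yaw":[0.049,0.049,0.049,0.049,0.049]}' >/dev/null;  python3 -m handwheel '{"xyz":[[0,0,0],[0,0,0],[0,0,0]],"yaw":[0,0,0]}' >/dev/null; python3 look.py w12 41;  python3 -c "
from h import *
to(550.6,24.2,50,89.15);o=manip.get_obs();np.savez('w12o.npz',p=o['eef_pos'],R=o['tool_rot'])
# boundaries along image row 100..200 for the three boards
im=cv2.GaussianBlur(cv2.cvtColor(cv2.imread('pics/w12.png'),cv2.COLOR_BGR2GRAY),(3,3),0).astype(float)
for v in(90,170,220):
    g=np.gradient(im[v-2:v+3].mean(0));k=[i for i in range(100,600) if abs(g[i])>8 and abs(g[i])==abs(g[i-4:i+5]).max()];print(v,[(i,round(g[i])) for i in k])"
```

```text
2060.5 [375. 184.] [584.2  39.7  87.8  12.8  89. ]
2852.5 [281. 189.] [522.9  40.4  91.2  24.2  89.3]
2939.0 [450. 125.] [611.6  64.1 135.7  65.9  89.4]
1516.5 [215.  39.] [490.5 129.5  71.6   8.3  -0.6]
t 38.7 at [550.9  22.  102.1] xyz [ 0.018 -0.002  0.434] yaw 0.004
90 [(159, 32), (246, -32), (282, 29), (369, -22), (404, 26), (482, -29)]
170 [(170, 33), (251, -34), (261, 23), (286, 11), (367, 9), (385, -21), (391, 12), (398, 26), (470, -30)]
220 [(177, 34), (254, -33), (263, 22), (288, 10), (382, -20), (394, 27), (463, -25)]
```

Run:
```python
from h import *
cal=dict(np.load('w12.npz'));o=np.load('w12o.npz');p=o['p'];R=o['R']
for v,e in((90,(159,246,404,482)),(220,(177,254,394,463))):
    print(v,unproj(cal,[[u,v] for u in e],41).round(1).tolist())
b=unproj(cal,[[282,90],[369,90]],p[2]+11);print('narrow in tool',((b-p[:2])@R[:2,:2]).round(1).tolist())
# end (top row) edges of boards
im=cv2.GaussianBlur(cv2.cvtColor(cv2.imread('pics/w12.png'),cv2.COLOR_BGR2GRAY),(3,3),0).astype(float)
for n,u,z in(('wide',195,41),('narrow',325,p[2]+11),('holed',450,41)):
    g=np.gradient(im[:120,u-6:u+7].mean(1));k=[i for i in range(4,115) if abs(g[i])>8 and abs(g[i])==abs(g[i-4:i+5]).max()]
    print(n,[(i,round(g[i]),unproj(cal,[[u,i]],z).round(1).tolist()) for i in k])
```

```text
90 [[453.6, 102.9], [505.4, 102.3], [599.3, 101.4], [645.7, 100.9]]
220 [[452.2, 20.1], [503.9, 19.5], [597.8, 18.6], [644.1, 18.1]]
narrow in tool [[78.7, -15.8], [78.7, 17.7]]
wide [(30, 30, [[479.2, 134.8]]), (50, 39, [[477.9, 124.4]])]
narrow [(31, 30, [[552.6, 121.2]])]
holed [(31, 26, [[623.3, 132.8]]), (47, -29, [[624.2, 124.5]]), (52, 33, [[624.5, 121.9]])]
```

Wide and holed boards are in place to within a millimetre; lowering the narrow board.

```bash
python3 -m handwheel '{"xyz":[[0.017,-0.003,0.2],[0.017,-0.003,0.43],[0.017,-0.003,0.43]],"yaw":[0.005,0.005,0.005]}' >/dev/null;  python3 -m handwheel '{"xyz":[[0,0,0],[0,0,0],[0,0,0]],"yaw":[0,0,0]}' >/dev/null; python3 -c "
from h import *
to(550.5,24.1,30.5,89.05)"
```

```text
t 39.3 at [551.3  24.5  51.8] xyz [-0.003 -0.007  0.178] yaw 0.0
```

```bash
python3 -m handwheel '{"xyz":[[-0.003,-0.006,0.05],[-0.003,-0.006,0.12],[-0.003,-0.006,0.15],[-0.003,-0.006,0.15]],"yaw":[0,0,0,0]}' |sed -n '2p;4p';  python3 -m handwheel '{"xyz":[[0,0,0],[0,0,0]],"yaw":[0,0]}' |sed -n '2p;4p'; python3 -c "
from h import *
to(550.5,24.1,30,89.05)"
```

```text
eef_pos: [549.2, 24.3, 31.6]
ft_force: [-0.8, 0.0, -0.3]
eef_pos: [549.9, 24.2, 32.6]
ft_force: [0.6, 0.1, 0.3]
t 39.9 at [549.9  24.2  32.6] xyz [-0.001  0.005  0.022] yaw 0.0
```

```bash
python3 -m handwheel '{"xyz":[[0,0.005,0.01],[0,0.005,0.022],[0,0.005,0.022]],"yaw":[0,0,0]}' |sed -n '2p;4p';  python3 -m handwheel '{"xyz":[[0,0,0.003],[0,0,0.003]],"yaw":[0,0]}' |sed -n '2p;4p'; python3 -m handwheel '{"xyz":[[0,0,0],[0,0,0],[0,0,0],[0,0,0]],"yaw":[0,0,0,0]}' 110 45 |sed -n '2p;4,6p'; python3 -m handwheel '{"xyz":[[0,0,-0.15],[0,0,-0.5],[0,0,-0.9]],"yaw":[0,0,0]}' |sed -n '2p;4p'; python3 -m handwheel '{"xyz":[[0,0,-0.4],[0,0,-0.8],[-0.4,0,-1],[-0.8,0,-1],[-0.8,0,-1]],"yaw":[0,0,0,0,0]}' | head -2; python3 -m handwheel '{"xyz":[[0,0,0],[0,0,0]],"yaw":[0,0]}' >/dev/null; python3 look.py w13 41
```

```text
eef_pos: [550.5, 24.2, 30.0]
ft_force: [1.0, -0.4, 0.1]
eef_pos: [550.6, 24.2, 30.0]
ft_force: [-1.2, 0.1, 4.9]
eef_pos: [550.3, 24.2, 29.4]
ft_force: [-1.1, 0.1, -1.1]
grip_width: 0.565
grasp_force: 0.0
eef_pos: [549.3, 24.3, 137.5]
ft_force: [0.9, -0.5, 0.0]
time: 41.6
eef_pos: [549.1, -76.3, 258.2]
1952.5 [563. 246.] [ 836.4 -173.7  203.5   21.5   -9.5]
8241.5 [395.  87.] [623.4   4.2 177.7  51.5  89. ]
22020.5 [296.  93.] [520.6   5.9 177.7 147.3  89. ]
```

View pics/w13.png

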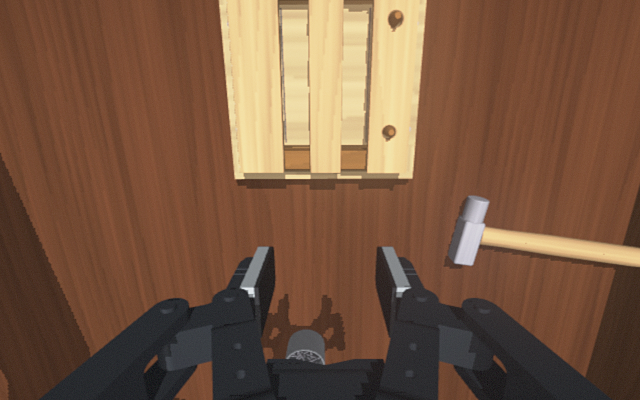

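All three boards lie flat with even ends, the gaps are even (about 27 and 28 px), both dowels stand through the holed board, and the tin is untouched. Handing in.

```bash
python3 -c "
from rig import manip
print(manip.finish_job())"
```

```text
the job is handed in; nothing more can be done
None
```

I laid up the crate end on the jig and handed the job in after about 42 s: cleats in their grooves, the three boards across them with even gaps and ends, the holed board down over both dowels, and the nail tin left where it stood; the hand-in gave no verdict.

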